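# Close the slide station's guard and lock it with its captive screw

### The arm

A 6-joint arm with a two-finger parallel gripper is mounted at the origin on a cart in front of the work surface, level with it; the furniture and walls round the work are solid. World frame = base frame: x ahead of the robot, y to its left, z up, the work surface at z = 0. Lengths are in mm, angles in degrees, forces in N, time in s.
With the tool pointing down it reaches from about 325 to 925 mm from the base axis. Payload 3.1 kg.
Tool frame: the origin (TCP) lies at the very end of the fingers, on their centre line; the grasp point (between the pads) lies grasp_offset behind it (grasp_offset is the distance from the TCP to the grasp point, in mm); z points along the fingers, y is the line along which they close (so a half turn about z gives the same grasp; the last joint's range is limited). The gripper opens to 85 mm and grips with 20 to 120 N. Pads are 22 mm wide; open, the fingers measure 114 mm over their backs; the gripper's body (76 mm by 85 mm) begins 54 mm behind the grasp point. The pads swing forward as they close: fully open they stand 13 mm farther back than shut.
Start: joints at [62.785, 12.427, 92.441, -0, 75.132, -6.429], TCP at [221.791, 584.336, 231.3] pointing down, gripper open.
Joint ranges: [-157.48, 157.48], [-44.54, 120.13], [17.64, 146.25], [-64.5, 244.5], [7.68, 150.69], [-147.95, 147.95]. Speed limits (degrees/s): [159.86, 159.86, 180, 180, 180, 180].

### API

Orientations are given as [roll, pitch, yaw] about the fixed x, y, z axes, in that order (R = Rz(yaw) Ry(pitch) Rx(roll)).
In Python, from station import * gives the robot as it stands. Calls block until the motion is done:
- goto(position, orientation): joint-space move of the TCP to a pose.
- move_l(position, attitude=None, speed=150): straight line of the TCP; attitude=None keeps the orientation; speed is the mean speed in mm/s.
- move_j(angles): joint-space move.
- grip(opening, squeeze=None): finger opening in mm; squeeze is the grip in N (None keeps the last); returns when the fingers have stopped.
- wait(seconds).
- solve_ik(position, orientation): joint angles nearest the present ones, or None.
- get_obs(): the state.
- get_image(name): name is "side" or "top"; returns the picture (480x640x3 uint8, red, green, blue); there is no depth.
- get_calibration(name): a dict with "fx", "fy", "cx", "cy" (pixels), "D" ([k1, k2, p1, p2, k3] as OpenCV has them; the pictures are not rectified), "R" (3x3) and "t" (3): a world point X has camera coordinates R X + t. Camera axes: x right, y down, z forward; pixel columns grow to the right and rows downward; lengths in mm; the calibration is good to about 2 mm. A picture is of the moment at which its call begins. get_calibration takes no time and is no camera call.
A pose or a line that the arm cannot do raises Unreachable and nothing moves.
- sign_off(): hands the job in; it is judged then, once.
Trained networks look in the newest picture that a camera, given by its name, has taken for a name from the list of things; names that differ only in an ending like _2 or _b are one class to them, and where a whole thing is asked for, a point or a joint stands for the part that bears it (a point fixed in the world has none). Each returns a list of dicts, best first, with "score" (0 to 1); they miss things now and then, are a little off and sometimes report something else, mostly with a low value. They report only what shows in the picture. A call takes as long as a camera call.
- spot_in(name, camera): "extent" ([centre column, centre row, width, height] in pixels, round what is visible of it).
- regions_of(name, camera): "region" (480x640 bool, what is visible of it) and "extent" ([centre column, centre row, width, height] in pixels, round what is visible of it).
The state is a dict: "t": time; "joint_pos": joint angles; "qvel": joint speeds; "effort": joint torques, N m; "tcp_pos": TCP position; "ee_rot": TCP orientation; "wrist_force": force on the tool from outside, world axes, zero at the start; "moment": the same for the moment, N m; "grip_width": finger opening in mm; "grip_force": force on a finger pad.
Only numpy, scipy, OpenCV 4.12 (cv2) and the standard library are available. Lean on these libraries where they do the work, as an engineer would, in place of code of your own. Each camera call takes 0.05 s, during which the arm holds its last target. There are 200 camera calls.

### The job

Slide the guard of the slide station fully shut over the glass slides. Then pull the black captive screw on the sloping front straight out against its spring until its thread can catch, and drive it clockwise until it stops, so that it stays out in its thread and locks the guard. Leave the specimen cup, the blue label block and the small white and red carton where they stand.

Things in the scene. Friction and masses are not known exactly. Their poses are not given: they have to be found in the camera images.
- slide_station: Fixed white wedge-shaped station, 203 deep (x), 240 wide (y), deck 86 mm high; origin on the worktop under it. -x is its low front, z up. The front slopes, its outward normal n being (-sin 35 deg, 0, cos 35 deg) in this frame: the screw axis leans 35 degrees from vertical to the front. It leaves the slope at x -67, y -55, z 49 mm.
- guard (a joint): Travel of the clear, blue-framed sliding guard (m): 0 shut against its stop (over the glass slides), 0.09 fully open. It shuts along the station's -y, with about 2 N of friction, and stays where left. A bolt rises from the deck between its two steel prongs as the screw is driven and locks it; driven too early, the bolt bars the guard from shutting.
- guard_handle (a point): On the guard's blue handle, an upright bar 60 mm long (along the station's x), 16 mm thick (along y). This point is on the bar's middle line, 9 mm under its top, 21 mm above the guard's clear plate; it moves with the guard. The top of the bar is 133 mm above the worktop.
- screw_pull (a joint): How far the captive screw is pulled out along n (m): 0 in (as found), 0.016 fully out. Its spring pulls inward with 3 N at 0 and 9 N fully out. Turning is blocked until it is out at least 0.012; once turned by 0.4 rad the thread holds it out when let go, and it sinks from 0.012 to 0.008 as it is driven to the stop.
- screw_turn (a joint): Turn of the captive screw (rad): 0 as found, grows clockwise seen from outside (looking along -n), stop at 2.4. It turns only when pulled out, and stays where it is left. A red mark on the knob shows the turn, from a white mark on the slope to a green one.
- screw_grip (a point): On the screw's axis inside its black square knob, 36 mm across flats, 36 mm tall along n; 36 mm from the slope when the screw is in, 15 mm under the knob's outer face, 21 mm above its inner face; moves with the screw. Two flats face along the station's y when screw_turn is 0; same outline every quarter turn. Under the knob: a collar of 16 mm radius, then the brass stem.
- specimen_cup: White specimen cup with an orange lid, 66 mm wide, 70 mm tall, origin under its middle; leave it alone.
- label_stamp: Small block with blue top and foot, 34 x 40 x 66 mm, origin under its middle; leave it alone.
- slip_carton: Small white and red carton, 62 x 63 x 30 mm, origin under its middle; leave it alone.

How it is judged (in metres and radians):
On the way, in this order (a step that is already met when the one before it is completed fails the run):
1. the guard is fully shut, the screw not yet turned (value of joint guard below 0.003 m and value of joint screw_turn below 0.35 rad), for 0.2 s.
2. the screw is pulled out and its thread has caught (value of joint guard below 0.003 m and value of joint screw_pull above 0.007 m and value of joint screw_turn above 0.4 rad), for 0.1 s.
At the end, for the whole second after the job is handed in: the guard is within 3 mm of fully shut, the screw is driven clockwise to within 0.2 rad of its stop (turn over 2.2 rad) and rests in its thread, 6.5 to 10.5 mm out (value of joint guard below 0.003 m and value of joint screw_turn above 2.2 rad and value of joint screw_pull between 0.0065 and 0.0105 m); the robot touches nothing.
It fails at once if the specimen cup is moved by more than 25 mm (distance of specimen_cup from where it was at the start of the episode above 0.025 m).
It fails at once if the blue label block is moved by more than 25 mm (distance of label_stamp from where it was at the start of the episode above 0.025 m).
It fails at once if the small carton is moved by more than 25 mm (distance of slip_carton from where it was at the start of the episode above 0.025 m).
It also fails if it takes over 48 s, if anything falls off the work surface, if the arm or the gripper's body presses on something with over 40 N, if the wrist force passes 120 N, or if a joint passes its speed limit or range.

## Working session

There is one attempt and no reset: what is moved stays moved. The work goes in short steps, each a Python script; the robot and the scene stay as the last script left them, time stands still between calls to the robot, and variables do not carry over. Pictures are saved under pics/ and viewed, at most 10 in all, crops included, and the job is handed in when it is done.

```bash
mkdir -p pics; ls; python3 - <<'E'
from station import *
import cv2, numpy as np
print(get_obs())
for c in ("side","top"):
    im=get_image(c); cv2.imwrite(f"pics/{c}0.png",im[:,:,::-1])
    k=get_calibration(c); print(c,k)
    for n in ["slide_station","guard_handle","screw_grip","specimen_cup","label_stamp","slip_carton","guard"]:
        r=spot_in(n,c); print(n,[(round(d['score'],2),np.round(d['extent']).tolist()) for d in r[:2]])
E
```

```text
pics
{'t': 0.0, 'joint_pos': array([ 6.27848801e+01,  1.24785192e+01,  9.25291065e+01,  6.77720565e-04,
        7.51302545e+01, -6.43039104e+00]), 'qvel': array([-0.04715664, -0.02366338, -0.03013784, -0.01103038,  0.00357352,
        0.02431412]), 'effort': array([ 5.03727879e-04, -3.96861398e+01, -3.03846252e+01, -2.12719715e-04,
        9.98399832e-03,  6.66761068e-06]), 'tcp_pos': array([221.40717679, 583.60135168, 229.94345916]), 'ee_rot': array([-1.79863061e+02, -1.60925000e-02,  1.59215077e+02]), 'wrist_force': array([-0.02669563,  0.07060462,  0.15156949]), 'moment': array([ 0.01268823,  0.01309505, -0.02223777]), 'grip_force': 0.0, 'grip_width': 85.43221141522642}
side {'fx': 562.9660091408006, 'fy': 562.9660091408006, 'cx': 313.30318855882496, 'cy': 241.5760971406873, 'D': array([-0.10720514,  0.        ,  0.        ,  0.        ,  0.        ]), 'R': array([[ 0.87294143, -0.48724732, -0.02373436],
       [-0.29873678, -0.4954798 , -0.81563234],
       [ 0.38565477,  0.71908958, -0.57808353]]), 't': array([-546.9326705 ,  109.00470271, 1317.19802254])}
slide_station [(0.8, [
[... 492 characters left out ...]
   ,  0.       ,  0.       ,  0.       ]), 'R': array([[-6.32347987e-04, -9.99987629e-01, -4.93369819e-03],
       [-9.89375052e-01,  1.34290459e-03, -1.45379516e-01],
       [ 1.45384343e-01,  4.78934746e-03, -9.89363662e-01]]), 't': array([-267.07839321,  519.54903815, 1048.40477468])}
slide_station [(0.78, [325.0, 242.0, 138.0, 136.0])]
guard_handle [(0.73, [332.0, 280.0, 28.0, 22.0]), (0.67, [321.0, 210.0, 63.0, 56.0])]
screw_grip [(0.77, [333.0, 281.0, 19.0, 28.0]), (0.3, [434.0, 220.0, 34.0, 35.0])]
specimen_cup [(0.71, [183.0, 274.0, 37.0, 33.0])]
label_stamp [(0.6, [456.0, 274.0, 24.0, 18.0])]
slip_carton [(0.66, [434.0, 219.0, 31.0, 32.0])]
guard [(0.74, [323.0, 210.0, 64.0, 56.0])]
```

```bash
python3 - <<'E'
import cv2
a=cv2.imread("pics/side0.png")[170:410,200:460];cv2.imwrite("pics/sidec.png",cv2.resize(a,None,fx=2.5,fy=2.5,interpolation=cv2.INTER_CUBIC)[:600])
a=cv2.imread("pics/top0.png")[150:330,160:480];cv2.imwrite("pics/topc.png",cv2.resize(a,None,fx=2.5,fy=2.5,interpolation=cv2.INTER_CUBIC))
E
```

```text
(no output)
```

View pics/sidec.png

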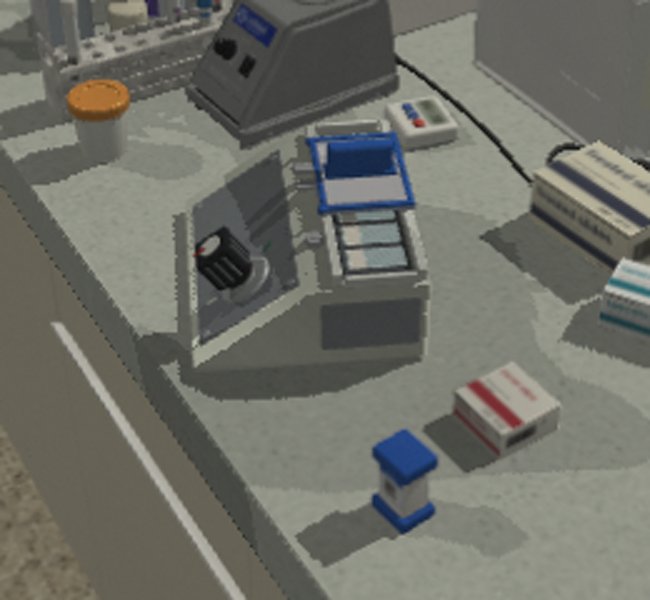

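View pics/topc.png

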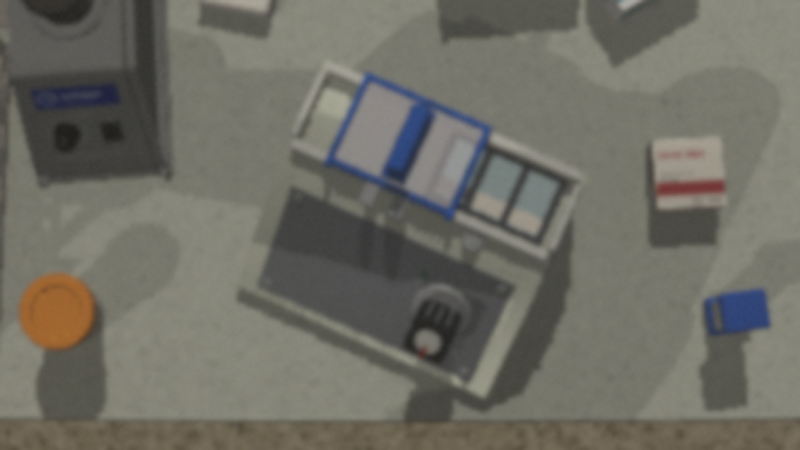

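The side crop shows the station rotated, with the guard open at crop (360,165) and the knob's outer face at (209,243). In the top crop the handle is at (410,140), the knob face at (428,343), and the deck corners at (328,65) and (580,178). I'll fit the station pose to these points.

```bash
cat > h.py <<'E'
import numpy as np, cv2
from station import *
from scipy.optimize import least_squares
from scipy.spatial.transform import Rotation as Ro
def proj(c,X):
    k=get_calibration(c); K=np.array([[k['fx'],0,k['cx']],[0,k['fy'],k['cy']],[0,0,1]])
    return cv2.projectPoints(np.atleast_2d(X).astype(float),cv2.Rodrigues(k['R'])[0],k['t'],K,k['D'])[0][:,0]
def w(p,P):   # station pose p=(x,y,yaw) applied to station points
    P=np.atleast_2d(P).astype(float); return P@Ro.from_euler('z',p[2]).as_matrix().T+[p[0],p[1],0]
N=np.array([-np.sin(np.radians(35)),0,np.cos(np.radians(35))]); S0=np.array([-67,-55,49.])
E
python3 - <<'E'
from h import *
top={(101.5,120,86):(328,65),(101.5,-120,86):(580,178),(-101.5,120,25):(240,292),(-101.5,-120,25):(480,402),tuple(S0+51*N):(428,343)}
side={(-101.5,-120,0):(197,368),(101.5,-120,0):(425,352),(101.5,-120,86):(428,290),tuple(S0+51*N):(209,243)}
T=np.array(list(top.values()))/2.5+[160,150]; Sd=np.array(list(side.values()))/2.5+[200,170]
f=lambda p:np.r_[(proj('top',w(p,list(top)))-T).ravel(),(proj('side',w(p,list(side)))-Sd).ravel()]
r=least_squares(f,[500,0,-.4],loss='soft_l1'); print(r.x,np.degrees(r.x[2])); print(np.round(f(r.x).reshape(-1,2),1))
g=lambda X:np.r_[(proj('top',X)-[324,206.5]).ravel(),(proj('side',X)-[344.5,225.5]).ravel()]
q=least_squares(g,[550,0,133]); print('handle tri',q.x,q.fun, 'in station',(q.x-[*r.x[:2],0])@Ro.from_euler('z',r.x[2]).as_matrix())
q=least_squares(lambda X:(proj('top',[X[0],X[1],133])-[324,206.5]).ravel(),[550,0]); print('handle z133',q.x,'st',(np.r_[q.x,133]-[*r.x[:2],0])@Ro.from_euler('z',r.x[2]).as_matrix())
g2=lambda X:np.r_[(proj('top',X)-[331.2,287.2]).ravel(),(proj('side',X)-[283.6,267.2]).ravel()]
q=least_squares(g2,[400,0,90]); print('knob face',q.x,q.fun,'exp',w(r.x,S0+51*N))
E
```

```text
[ 4.91980169e+02 -2.66781288e+02 -4.19798639e-01] -24.052690246467428
[[-0.9 -0.7]
 [ 2.7 -0.6]
 [-2.2 -1.9]
 [ 2.3 -0.8]
 [-3.3  7.7]
 [-1.6  3.3]
 [ 0.3  2.3]
 [ 0.6 -3.3]
 [-7.7  1.6]]
handle tri [ 556.98231621 -270.65081105  137.63623766] [ 0.31175885 -0.68301472 -0.82417311  0.17338918] in station [ 60.93520456  22.95981622 137.63623766]
handle z133 [ 556.52137235 -270.01533496] st [ 60.25527881  23.35224465 133.        ]
knob face [ 397.13757901 -284.38166742   93.28710404] [-0.01230421  0.02949603  0.03365249 -0.00390643] exp [[ 381.66855562 -277.77547043   90.77675426]]
```

```bash
cat >> h.py <<'E'
import station as _s
GO=getattr(_s,'grasp_offset',None)
def pose(p,Pst,zst,yst,a=0,back=0):
    """TCP pose: grasp point at station point Pst, tool z=zst, y=yst turned by a (rad) about z, backed off by back mm"""
    B=Ro.from_euler('z',p[2]); z=B.apply(zst); y=Ro.from_rotvec(a*z).apply(B.apply(yst)); x=np.cross(y,z)
    g=w(p,Pst)[0]; return g+z*(GO-back), Ro.from_matrix(np.c_[x,y,z]).as_euler('xyz',degrees=True)
def knob(p,s,a,q=0,back=0): return pose(p,S0+(36+s)*N,-N,[0,1,0],a+q*np.pi/2,back)
E
python3 - <<'E'
from h import *
print('GO',GO)
yaw=np.radians(-24.1)
f=lambda P:np.r_[(proj('top',w([*P,yaw],S0+51*N))-[331.2,287.2]).ravel(),(proj('side',w([*P,yaw],S0+51*N))-[283.6,267.2]).ravel()]
r=least_squares(f,[500,-270]);print(r.x,r.fun); p=[*r.x,yaw]
print('stem top crop',(proj('top',w(p,S0))-[160,150])*2.5,'side',(proj('side',w(p,S0))-[200,170])*2.5)
for c,o in(('top',[160,150]),('side',[200,170])):
    print(c,((proj(c,w(p,[[85,120,86],[85,-120,86],[-118,-120,0],[-118,120,0]]))-o)*2.5).round().tolist())
h=least_squares(lambda X:np.r_[(proj('top',[*X,133])-[324,206.5]).ravel(),(proj('side',[*X,133])-[344.5,225.5]).ravel()],[550,-270]);print('handle',h.x,h.fun,(np.r_[h.x,133]-[*p[:2],0])@Ro.from_euler('z',yaw).as_matrix())
for q in(-2,-1,0,1,2):
    print(q,[ (None if (s:=solve_ik(*knob(p,12,a,q))) is None else np.round(s).tolist()) for a in (0,1.2,2.4)], solve_ik(*knob(p,0,0,q,60)) is not None)
np.save('p.npy',p)
E
```

```text
GO 18.700000000000003
[ 507.84034746 -272.74928801] [-0.38409671 -0.11462118  0.10336956  0.6795925 ]
stem top crop [[440.45925784 312.99783391]] side [[244.97776548 279.63915494]]
top [[325.0, 62.0], [586.0, 176.0], [483.0, 399.0], [238.0, 288.0]]
side [[387.0, 125.0], [430.0, 281.0], [193.0, 375.0], [185.0, 211.0]]
handle [ 558.30460528 -269.37427311] [-0.32110761 -0.87386036 -0.6363206   1.45311968] [ 44.68737788  23.68692258 133.        ]
-2 [[-53.0, -6.0, 138.0, 47.0, 22.0, 21.0], [-53.0, -6.0, 138.0, 47.0, 22.0, 89.0], None] True
-1 [[-53.0, -6.0, 138.0, 47.0, 22.0, 111.0], None, [-53.0, -6.0, 138.0, 47.0, 22.0, -112.0]] True
0 [None, [-53.0, -6.0, 138.0, 47.0, 22.0, -91.0], [-53.0, -6.0, 138.0, 47.0, 22.0, -22.0]] False
1 [[-53.0, -6.0, 138.0, 47.0, 22.0, -69.0], [-53.0, -6.0, 138.0, 47.0, 22.0, -1.0], [-53.0, -6.0, 138.0, 47.0, 22.0, 68.0]] True
2 [[-53.0, -6.0, 138.0, 47.0, 22.0, 21.0], [-53.0, -6.0, 138.0, 47.0, 22.0, 89.0], None] True
```

```bash
python3 - <<'E'
from h import *
p=np.load('p.npy'); H=np.array([44.7,23.7,128])
o=get_obs(); move_l(o['tcp_pos']+[0,0,90],speed=250)
best=min(([1,-1]),key=lambda s:abs(solve_ik(*pose(p,H,[0,0,-1],[0,s,0],0,150))[5]) if solve_ik(*pose(p,H,[0,0,-1],[0,s,0],0,150)) is not None else 1e9)
goto(*pose(p,H,[0,0,-1],[0,best,0],0,150))
print(best,get_obs()['joint_pos'].round(),get_obs()['t'],get_obs()['wrist_force'])
P,A=pose(p,H,[0,0,-1],[0,best,0]); move_l(P,A,speed=150); print(get_obs()['tcp_pos']-P,get_obs()['wrist_force'])
grip(0,20); o=get_obs(); print(o['grip_width'],o['grip_force'],o['wrist_force'],o['t'])
cv2.imwrite('pics/g1.png',get_image('side')[130:330,180:440,::-1].repeat(2,0).repeat(2,1))
E
```

```text
-1 [-32.  11.  92.   0.  78.  82.] 4.525 [-0.33058031  0.80020777  0.57771731]
[ 0.95772152 -0.56256283  1.34089628] [-0.02285728 -1.03652297 -0.13821026]
15.533612478875359 26.117771565914154 [-0.78367542  1.56504139  1.55534175] 6.3083
```

View pics/g1.png

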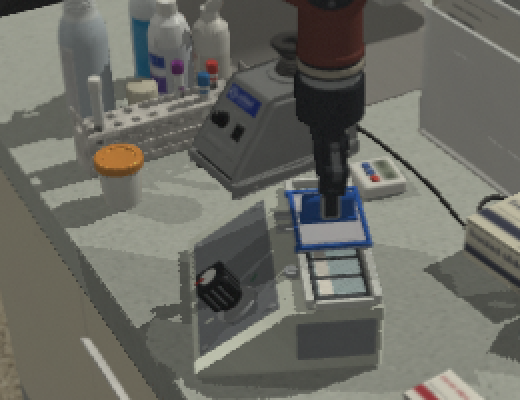

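The gripper holds the handle (width 15.5 mm), with the guard at about (330,215) in the crop. Next I drag it along the station's -y until the force rises.

```bash
python3 - <<'E'
from h import *
p=np.load('p.npy'); d=Ro.from_euler('z',p[2]).apply([0,-1,0])
P0=get_obs()['tcp_pos']; f0=get_obs()['wrist_force']@d
L=0; n=0
while L<100:
    st=20 if L<40 else 5
    L+=st; move_l(P0+d*L,speed=80 if st>5 else 60); o=get_obs(); F=o['wrist_force']@d-f0; print(L,round((o['tcp_pos']-P0)@d,1),round(F,1),o['wrist_force'].round(1),round(o['t'],1))
    if F<-12: break
cv2.imwrite('pics/g2.png',get_image('side')[130:330,180:440,::-1].repeat(2,0).repeat(2,1))
E
```

```text
20 21.6 2.9 [-2.6 -0.6  1. ] 6.8
40 41.3 2.5 [-1.7 -0.6  2. ] 7.2
45 45.5 3.4 [-2.4 -1.2  3.1] 7.4
50 50.3 1.7 [-2.9  0.9  4.1] 7.7
55 55.4 1.9 [-2.6  0.5  3.6] 7.9
60 60.6 1.4 [-3.   1.3  4.1] 8.2
65 65.6 2.1 [-3.9  0.9  3.8] 8.4
70 70.6 2.1 [-3.8  0.8  4.6] 8.7
75 75.5 2.6 [-4.9  0.8  5.4] 8.9
80 79.1 -1.5 [-3.7  4.8  5.7] 9.2
85 79.2 -13.7 [ 2.4 15.3  6.9] 9.4
```

View pics/g2.png

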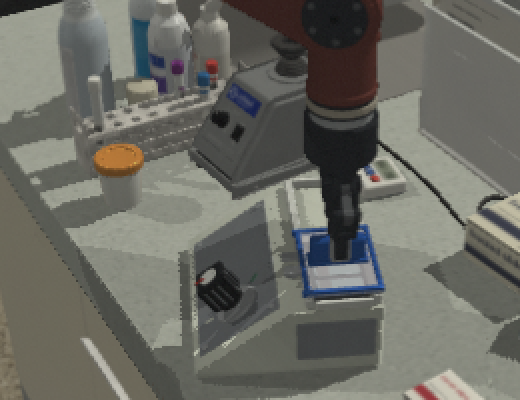

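The guard is against its stop after 79 mm and covers the slides. I release it and approach the knob.

```bash
python3 - <<'E'
from h import *
p=np.load('p.npy')
grip(50); o=get_obs(); move_l(o['tcp_pos']+[0,0,140],speed=250)
for b in (100,80,60,45):
    if solve_ik(*knob(p,0,0,1,b)) is not None: break
print('back',b, solve_ik(*knob(p,0,0,1,b)))
goto(*knob(p,0,0,1,b)); grip(65); o=get_obs(); print(o['joint_pos'].round(1),o['t'],o['wrist_force'].round(1))
P=knob(p,0,0,1,b)[0]; print((o['tcp_pos']-P).round(1), (o['ee_rot']-knob(p,0,0,1,b)[1]).round(2))
a=get_image('side')[180:330,220:380,::-1].repeat(3,0).repeat(3,1)
c=get_image('top')[180:330,250:410,::-1].repeat(3,0).repeat(3,1)
cv2.imwrite('pics/k1.png',cv2.resize(np.hstack([a,c]),(800,375)))
E
```

```text
back 100 [-58.37984613 -25.03200424 142.49656945  32.44136177  37.02985939
 -56.08250751]
[-58.4 -25.  142.5  32.4  37.  -56.1] 12.85 [ 0.2  0.5 -0.6]
[ 0.2 -0.2  0.2] [-0.01  0.    0.01]
```

View pics/k1.png

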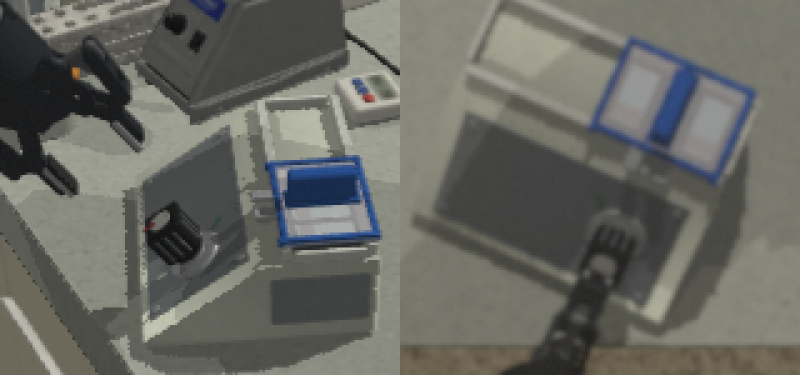

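The guard is shut, and the gripper lines up with the knob axis in both views: knob face at (158,222) on the left and (605,265) on the right. I advance and grip.

```bash
python3 - <<'E'
from h import *
p=np.load('p.npy')
move_l(*knob(p,0,0,1,0),speed=120); o=get_obs(); print(o['wrist_force'].round(1),(o['tcp_pos']-knob(p,0,0,1)[0]).round(1))
grip(0,40); o=get_obs(); print(o['grip_width'],o['grip_force'],o['wrist_force'].round(1),o['moment'].round(2),o['t'])
a=get_image('side')[180:330,220:380,::-1].repeat(3,0).repeat(3,1)
c=get_image('top')[180:330,250:410,::-1].repeat(3,0).repeat(3,1)
cv2.imwrite('pics/k2.png',cv2.resize(np.hstack([a,c]),(800,375)))
E
```

```text
[ 0.2 -0.1  0.3] [-0.  -0.1  0.2]
35.7402275547996 40.664799213409424 [-9.3  3.1  7.5] [ 0.25  0.69 -0.06] 14.3
```

View pics/k2.png

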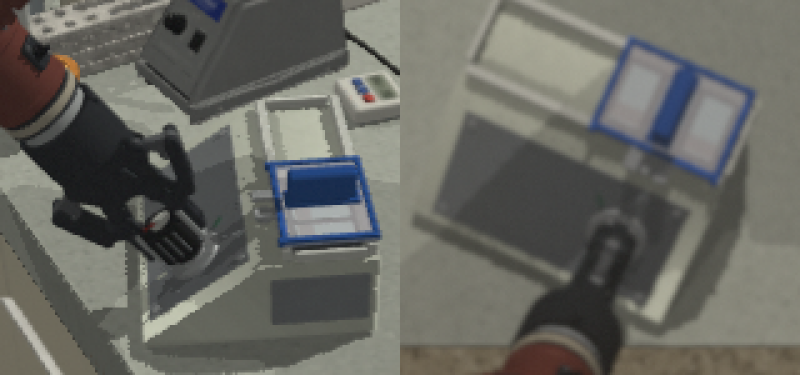

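```bash
python3 - <<'E'
from h import *
p=np.load('p.npy'); grip(0,60)
Nw=Ro.from_euler('z',p[2]).apply(N); P0,A=knob(p,0,0,1)
for s in (5,9,12,14):
    move_l(P0+Nw*s,A,speed=40); o=get_obs(); print(s,round((o['tcp_pos']-P0)@Nw,1),round(o['wrist_force']@Nw,1),o['wrist_force'].round(1),o['grip_width'].round(1),round(o['t'],1))
E
```

```text
Traceback (most recent call last):
AttributeError: 'float' object has no attribute 'round'
```

```bash
python3 - <<'E'
from h import *
p=np.load('p.npy')
Nw=Ro.from_euler('z',p[2]).apply(N); P0,A=knob(p,0,0,1)
def rep(s):
    o=get_obs(); print(s,round((o['tcp_pos']-P0)@Nw,1),round(o['wrist_force']@Nw,1),o['wrist_force'].round(1),round(o['grip_width'],1),round(o['t'],1))
rep('now')
for s in (9,12,14): move_l(P0+Nw*s,A,speed=40); rep(s)
E
```

```text
now 5.1 -4.7 [-0.9 -1.9 -5.7] 35.3 14.9
9 8.9 -7.1 [ 1.  -2.4 -7.4] 35.3 15.1
12 11.9 -7.3 [ 0.1 -3.  -8. ] 35.5 15.4
14 14.0 -7.8 [-0.8 -3.4 -9.1] 35.3 15.6
```

The spring force matches about 13 mm of pull, with no slip. Now I turn it clockwise while following the sink.

```bash
python3 - <<'E'
from h import *
p=np.load('p.npy')
Nw=Ro.from_euler('z',p[2]).apply(N); P0=knob(p,0,0,1)[0]
for a in (.25,.5,.75,1.0,1.3,1.6,1.9,2.2,2.4,2.48):
    s=14 if a<=.5 else 13.3-4*min(a,2.4)/2.4
    move_l(*knob(p,s,a,1),speed=25 if a>.5 else 20) if False else goto(*knob(p,s,a,1))
    o=get_obs(); print(a,round((o['tcp_pos']-P0)@Nw,1),'F',round(o['wrist_force']@Nw,1),o['wrist_force'].round(1),'M',round(o['moment']@Nw,2),'J6',round(o['joint_pos'][5],1),round(o['grip_width'],1),round(o['t'],1))
    if np.linalg.norm(o['wrist_force'])>50: break
cv2.imwrite('pics/k3.png',cv2.resize(np.hstack([get_image(c)[180:330,x:x+160,::-1] for c,x in(('side',220),('top',250))]),(800,375)))
E
```

```text
0.25 13.9 F -7.9 [-1.4 -4.1 -9.3] M -0.03 J6 -54.8 35.0 16.0
0.5 13.9 F -9.5 [ -0.9  -4.4 -10.9] M -0.02 J6 -40.6 35.0 16.3
0.75 12.0 F -3.1 [-6.2 -3.9 -6.6] M -0.09 J6 -26.7 35.0 16.7
1.0 11.6 F -3.0 [-5.5 -2.4 -6.4] M -0.13 J6 -12.4 35.1 17.0
1.3 11.1 F -4.3 [-5.1 -2.3 -7.8] M -0.04 J6 4.6 34.9 17.4
1.6 10.6 F -3.9 [-4.5 -2.  -7.1] M -0.1 J6 21.7 35.3 17.8
1.9 10.0 F -6.8 [-3.9 -3.5 -9.8] M -0.06 J6 38.8 35.3 18.2
2.2 9.4 F -7.5 [ -3.4  -3.4 -10.4] M -0.03 J6 55.7 35.0 18.6
2.4 9.1 F -5.6 [-4.9 -3.1 -9.1] M -0.04 J6 67.1 35.1 18.9
2.48 9.2 F -6.5 [-4.2 -3.  -9.9] M 1.39 J6 71.5 35.0 19.1
```

The moment jumped to 1.4 N m at the end, so the screw is at its stop. I release, back off and check.

```bash
python3 - <<'E'
from h import *
p=np.load('p.npy')
grip(70); o=get_obs(); print(o['wrist_force'].round(1))
P,A=knob(p,9,2.4,1,75); move_l(P,o['ee_rot'],speed=150)
goto(P+np.array([0,140,60]),o['ee_rot']); o=get_obs(); print(o['wrist_force'].round(1),o['t'])
b=[get_image(c)[180:330,x:x+160,::-1] for c,x in(('side',220),('top',250))]
cv2.imwrite('pics/k4.png',cv2.resize(np.hstack(b),(800,375),interpolation=cv2.INTER_CUBIC))
# white knob-face position vs pull
for s in (0,8,12): print(s,[((proj(c,w(p,S0+(51+s)*N))-[x,180])*2.5+[off,0]).round().tolist() for c,x,off in(('side',220,0),('top',250,400))])
E
```

```text
[ 0.4  0.5 -0.3]Traceback (most recent call last):
  File "<stdin>", line 5, in <module>
station.Unreachable: the arm cannot take that pose within its joint ranges
```

```bash
python3 - <<'E'
from h import *
p=np.load('p.npy')
o=get_obs(); q=o['joint_pos'].copy(); print(q.round(1),o['tcp_pos'].round(1),o['t'],o['wrist_force'].round(1))
b=[get_image(c)[180:330,x:x+160,::-1] for c,x in(('side',220),('top',250))]
cv2.imwrite('pics/k4.png',cv2.resize(np.hstack(b),(800,375),interpolation=cv2.INTER_CUBIC))
for s in (0,8,12): print(s,[((proj(c,w(p,S0+(51+s)*N))-[x,180])*2.5+[off,0]).round().tolist() for c,x,off in(('side',220,0),('top',250,400))])
E
```

```text
[-57.4 -21.5 142.   34.5  33.9  84.1] [ 371.3 -272.   132.1] 20.3083 [0.4 0.3 0.8]
0 [[[159.0, 220.0]], [[602.0, 268.0]]]
8 [[[154.0, 214.0]], [[600.0, 273.0]]]
12 [[[151.0, 211.0]], [[599.0, 275.0]]]
```

View pics/k4.png

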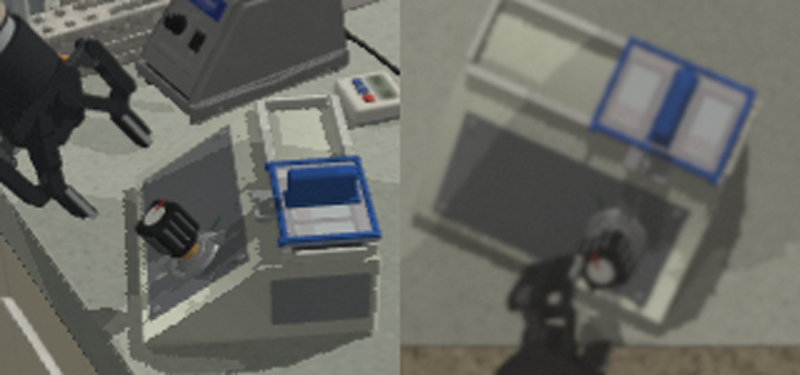

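The knob stands out: brass stem visible at (192,250), face at (155,214) as expected for 8 mm. The red mark has turned to (160,203), towards the green one. The guard is shut and the gripper is clear.

```bash
python3 -c "
from station import *
print(sign_off())"
```

```text
the job is handed in; nothing more can be done
None
```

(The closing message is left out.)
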